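# Ready the welding bench: extraction, gas, ready

## Robot

A 7-joint arm with a two-finger parallel gripper is mounted at the origin on the work surface. World frame = base frame: x ahead of the robot, y to its left, z up, the work surface at z = 0. Lengths are in mm, angles in rad, forces in N, time in s.
With the tool pointing down it reaches from about 350 to 900 mm from the base axis. Payload 7.2 kg.
Tool frame: the origin (TCP) lies at the centre of the arm's flange, where the gripper is bolted on; the fingertips stand 173 mm ahead of it and the grasp point (between the pads) lies 155 mm ahead of it; z points along the fingers, y is the line along which they close (so a half turn about z gives the same grasp; the last joint's range is limited). The gripper opens to 85 mm and grips with 20 to 120 N. Pads are 22 mm wide; open, the fingers measure 114 mm over their backs; the gripper's body (76 mm by 85 mm) begins 54 mm behind the grasp point. The pads swing forward as they close: fully open they stand 13 mm farther back than shut.
Start: joints at [1.091, 0.411, -0.013, 1.596, 0.006, 1.134, -0.082], TCP at [250.149, -572.755, 404.697] pointing down, gripper open.
Joint ranges: [-2.95, 2.95], [-0.29, 1.99], [-1.47, 1.44], [0.14, 2.54], [-1.03, 4.17], [0.13, 1.85], [-2.86, 2.86]. Speed limits (rad/s): [2.39, 2.39, 3.01, 3.01, 3.14, 3.14, 3.14].

## Interface

Orientations are given as a unit quaternion [x, y, z, w].
In Python, from cell import robot gives the robot as it stands.
- The arm moves only by the tool move_arm, never from a script. Its arguments are lists of equal length, an entry for each row: "turn": the turn, a rotation vector about the tool's x, y, z scaled (see below), a list of three; "offset": the shift along the tool's x, y, z scaled (see below), a list of three; "jaw": the opening, from -1 (shut) to 1 (fully open). In form: {"turn": [[ax, ay, az], ...], "offset": [[tx, ty, tz], ...], "jaw": [jaw, ...]}. A call has 1 to 12 rows; each row is the pose to reach, as a shift and turn from the pose commanded when the call began, along the tool's axes at that moment; what a row does not reach only later rows make up. The controller multiplies each number of a shift by 80 cm and each number of a turn by 120 degrees. A row lasts 1/10 s, in which the tool goes at most 50 mm and 8.59 degrees, less where a joint would pass 70% of its speed; a pose out of reach is approached as far as the arm can. A call with a number of a shift or a turn outside -1 to 1 is refused whole. A call with a gripper value outside its range is refused whole. The fingers move at their own pace and stop on an object; the grip force is fixed at half the most. Time passes only in rows, so rows that repeat a pose let the fingers close. It gives the time, the measured TCP pose, the force, the opening and the grip force at its end, in the units of the state.
- robot.read_state(): the state, without advancing time (a new reading comes with each control period).
- robot.get_image(name): name is "side" or "top"; returns the picture (400x640x3 uint8, red, green, blue); there is no depth.
- robot.camera_model(name): a dict with "K" (3x3 intrinsics, pixels), "world_from_camera" (4x4, takes a point from camera to world coordinates). Camera axes: x right, y down, z forward; pixel columns grow to the right and rows downward; lengths in mm; the calibration is good to about 2 mm. A picture is of the moment at which its call begins. camera_model takes no time and is no camera call.
- robot.finish_job(): hands the job in; it is judged then, once.
The state is a dict: "clock": time; "joint_positions": joint angles; "qd": joint speeds; "joint_efforts": joint torques, N m; "tcp_pos": TCP position; "ee_rot": TCP orientation; "contact_force": force on the tool from outside, world axes, zero at the start; "torque": the same for the moment, N m; "gripper_width": finger opening in mm; "grasp_force": force on a finger pad.
Only numpy, scipy, OpenCV 4.12 (cv2) and the standard library are available. Lean on these libraries where they do the work, as an engineer would, in place of code of your own. Each camera call takes 0.05 s, during which the arm holds its last target. There are 200 camera calls.

## Task

Get the welding bench ready with the fingertips: press the white fume-extraction button, then the blue gas button, then the green ready button on the remote control, in that order, each lightly and far enough that it stays in. Leave the red stop button and its yellow box untouched, do not shift the red magnet square, the steel bracket or the torch, and finish with the hand clear.

Things in the scene. Friction and masses are not known exactly. Their poses are not given: they have to be found in the camera images.
- extract_top (a point): centre of the upper face of the white button cap (36 mm across, flat), 98 mm above the bench while out; goes down with the cap; z up
- extract_btn (a joint): the white push button of the fume-extraction box; 0 = out (its top stands 16 mm above the black or steel rim disc round it), 0.010 = pushed down to its stop; moves straight down, about 3 N pushes it and it stays where it is left; its cap is soft and gives another 1 mm per 3.5 N, up to 5 mm, springing back when let go; it counts as in from 0.006 on
- extract_box: grey sheet-steel fume-extraction switch box, 90 (x) x 100 (y) x 80 mm high, fixed to the bench, black ribbed hose stub 30 mm long on its +x face; origin at the centre of its underside, z up; the white button is in the middle of its top
- gas_top (a point): centre of the upper face of the blue button cap (36 mm across, flat), 73 mm above the bench while out; goes down with the cap; z up
- gas_btn (a joint): the blue push button of the gas block; 0 = out (its top stands 16 mm above the black or steel rim disc round it), 0.010 = pushed down to its stop; moves straight down, about 3 N pushes it and it stays where it is left; its cap is soft and gives another 1 mm per 3.5 N, up to 5 mm, springing back when let go; it counts as in from 0.006 on
- gas_box: bare aluminium gas block, 85 (x) x 90 (y) x 55 mm high, fixed, two brass fittings on its +x face and a round gauge on its -x face; origin at the centre of its underside, z up; the blue button is in the middle of its top
- ready_top (a point): centre of the upper face of the green button cap (36 mm across, flat), 60 mm above the bench while out; goes down with the cap; z up
- ready_btn (a joint): the green push button of the remote control; 0 = out (its top stands 16 mm above the black or steel rim disc round it), 0.010 = pushed down to its stop; moves straight down, about 3 N pushes it and it stays where it is left; its cap is soft and gives another 1 mm per 3.5 N, up to 5 mm, springing back when let go; it counts as in from 0.006 on
- remote_box: black remote control, 125 (x) x 98 (y, over its steel guard bars) x 42 mm high, fixed; origin at the centre of its underside, z up; the green button is on its top, 18 mm to -x of the middle, a flat grey dial (28 mm across, 5 mm high) 40 mm to +x of the middle
- stop_btn (a joint): the red emergency stop button (40 mm across, its top 68 mm above the bench); 0 = out, 0.010 = in; must stay out
- stop_box: yellow emergency stop box, 70 x 70 x 50 mm high, fixed, red button in the middle of its top; not to be touched; origin at the centre of its underside
- square: loose red L-shaped magnet square lying flat, legs 70 mm, 18 mm thick, 0.35 kg; origin on its underside, in the middle of the leg along its x (the other leg runs to +y at its -x end)
- bracket: loose bare steel angle bracket, foot 60 x 60 mm lying flat, upright flange 45 mm high along its +x edge; origin at the centre of the foot's underside
- torch: loose blue-handled welding torch lying on the bench, about 180 mm long along its y, 24 mm thick, black head and white nozzle at its +y end pointing to its +x; origin on its underside at the middle of the blue handle
Things that resemble listed ones, but are neither listed nor needed, are in the scene too. What is shaped like the remote_box but turquoise is not meant. Leave any orange look-alike of the extract_box alone.

How it is judged:
By the outcome, as a careful person would: the job done as asked, in the order asked, and still so for the second after the job is handed in, with the robot touching nothing.
It also fails if it takes over 53 s, if anything falls off the work surface, if the arm or the gripper's body presses on something with over 40 N, if the wrist force passes 120 N, or if a joint passes its speed limit or range.

## Working session

There is one attempt and no reset: what is moved stays moved. The work goes in short steps, Python scripts to look and compute and a tool call to move; the robot and the scene stay as the last step left them, time stands still between calls to the robot, and variables do not carry over. Pictures are saved under pics/ and viewed, at most 10 in all, crops included, and the job is handed in when it is done.

Besides the shell and the picture viewer there is one more tool, called as name(argument=value, ...) on one line, values as JSON. move_arm: Moves the arm, as the interface text tells. Its arguments: {"type":"object","properties":{"turn":{"type":"array"},"offset":{"type":"array"},"jaw":{"type":"array"}},"required":["turn","offset","jaw"]}

```bash
mkdir -p pics; python3 - <<'E'
from cell import robot
import cv2
for n in("top","side"):
    cv2.imwrite(f"pics/{n}0.png",robot.get_image(n)[:,:,::-1])
    m=robot.camera_model(n);print(n,m["K"],m["world_from_camera"])
s=robot.read_state();print(s)
E
```

```text
top [[513.88554005   0.         317.27801218]
 [  0.         513.88554005 204.04732334]
 [  0.           0.           1.        ]] [[-1.00232816e-02 -9.92079287e-01  1.25212708e-01  3.83895281e+02]
 [-9.99719166e-01  7.25303891e-03 -2.25606259e-02  2.48376897e+01]
 [ 2.14737570e-02 -1.25403676e-01 -9.91873377e-01  1.47448211e+03]
 [ 0.00000000e+00  0.00000000e+00  0.00000000e+00  1.00000000e+00]]
side [[421.10818454   0.         321.73623407]
 [  0.         421.10818454 200.86740212]
 [  0.           0.           1.        ]] [[-9.39385300e-01 -2.37568341e-01  2.47217600e-01  3.00114203e+02]
 [-3.42856556e-01  6.46352481e-01 -6.81672834e-01  7.03116408e+02]
 [ 2.15417544e-03 -7.25113615e-01 -6.88625882e-01  8.18574342e+02]
 [ 0.00000000e+00  0.00000000e+00  0.00000000e+00  1.00000000e+00]]
{'clock': 0.1, 'joint_positions': array([ 1.09082292,  0.41181775, -0.01270738,  1.59697689,  0.00562881,
        1.13429939, -0.08219888]), 'qd': array([-0.00041407, -0.00191185,  0.00134069, -0.00113051, -0.00184131,
       -0.00127969, -0.00092255]), 'joint_efforts': array([ 2.77476269e-03, -6.01833057e+01,  6.84418213e-01, -3.00088191e+01,
        1.40131704e-02,  6.45981883e-03, -4.57903923e-05]), 'tcp_pos': array([ 250.04109371, -572.58460907,  403.93158783]), 'ee_rot': array([ 9.78876424e-01,  2.04451486e-01, -2.13597908e-04, -7.01055940e-04]), 'contact_force': array([ 0.35032548,  0.60775341, -0.24034815]), 'torque': array([0.06968488, 0.01212851, 0.01853229]), 'grasp_force': 0.0, 'gripper_width': 85.19815620453579}
```

View pics/top0.png

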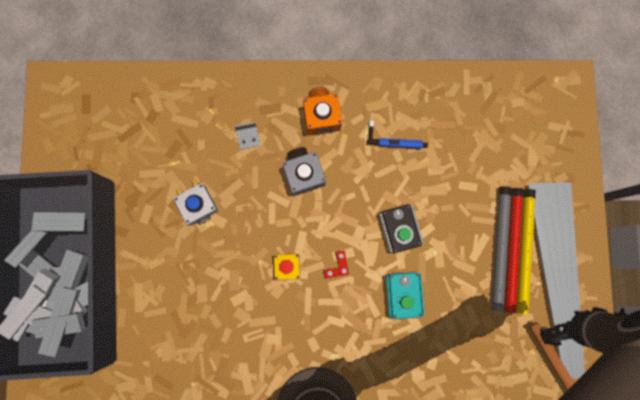

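View pics/side0.png

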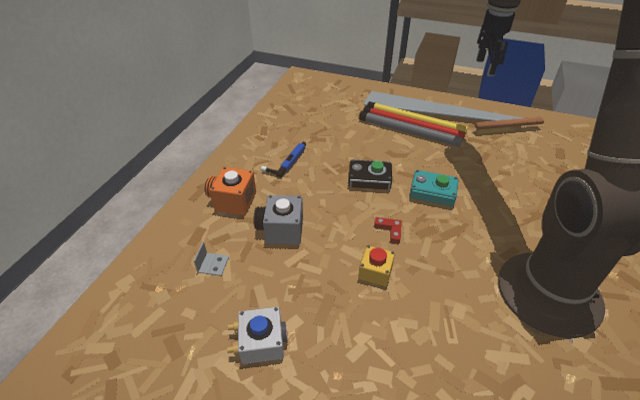

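The top view shows white at (304,172) on the grey box, blue at (194,203) and green at (404,234) on the black remote. The side view shows them at (283,206), (260,326) and (377,168). The orange box and the turquoise remote are the decoys.

```bash
cat > h.py <<'E'
from cell import robot
import cv2, numpy as np
from scipy.spatial.transform import Rotation as R
def ray(n,uv):
    m=robot.camera_model(n);T=m["world_from_camera"]
    return T[:3,3],T[:3,:3]@np.linalg.inv(m["K"])@np.array([*uv,1.])
def plane(n,uv,z):
    o,d=ray(n,uv);return o+d*(z-o[2])/d[2]
def togo(xy,ztip):
    s=robot.read_state();Q=R.from_quat(s["ee_rot"])
    d=np.array([*xy,ztip+173.])-s["tcp_pos"]
    return Q.inv().apply(d)/800
E
python3 - <<'E'
from h import *
spec={"white":((0,0,150),(179,60,255),98,(304,172),(283,206)),"blue":((100,120,40),(125,255,255),73,(194,203),(260,326)),"green":((50,80,50),(80,255,255),60,(404,234),(377,168))}
for k,(lo,hi,z,t,s) in spec.items():
    for n,c in(("top",t),("side",s)):
        hsv=cv2.cvtColor(cv2.imread(f"pics/{n}0.png"),cv2.COLOR_BGR2HSV)
        m=cv2.inRange(hsv,lo,hi)
        if k=="white":m=cv2.inRange(hsv,(0,0,190),hi)
        _,lab,st,ce=cv2.connectedComponentsWithStats(m)
        i=lab[c[1],c[0]]
        print(k,n,hsv[c[1],c[0]],i,st[i],ce[i].round(1),plane(n,ce[i],z).round(1))
    
E
```

```text
white top [  8  16 239] 3 [298 165  13  12 123] [303.9 170.5] [650.   29.1  98. ]
white side [  8   5 221] 3 [276 199  13   9 100] [282.2 203. ] [648.   30.8  98. ]
blue top [111 182 186] 2 [186 196  14  14 146] [192.8 202.6] [567.3 333.7  73. ]
blue side [111 156 175] 3 [250 316  18  16 227] [258.4 323.6] [564.5 337.3  73. ]
green top [ 66 155 169] 1 [398 228  13  12 118] [404.  233.8] [ 477.7 -246.3   60. ]
green side [ 61 108 109] 1 [371 161  13  11 115] [377.  166.1] [ 473.3 -238.4   60. ]
```

```bash
python3 - <<'E'
from h import *
print(togo((649.5,29.5),215).round(4),robot.read_state()["gripper_width"])
E
```

```text
[ 0.7588 -0.4898  0.0205] 85.19815620453579
```

move_arm(turn=[[0, 0, 0], [0, 0, 0], [0, 0, 0], [0, 0, 0], [0, 0, 0], [0, 0, 0], [0, 0, 0], [0, 0, 0], [0, 0, 0], [0, 0, 0], [0, 0, 0], [0, 0, 0]], offset=[[0.04, -0.025, 0], [0.08, -0.05, 0], [0.12, -0.077, 0], [0.16, -0.103, 0], [0.2, -0.129, 0], [0.24, -0.155, 0], [0.28, -0.181, 0], [0.32, -0.207, 0], [0.36, -0.232, 0], [0.4, -0.258, 0], [0.43, -0.278, 0], [0.45, -0.29, 0]], jaw=[-1, -1, -1, -1, -1, -1, -1, -1, -1, -1, -1, -1])

```text
clock: 1.3
tcp_pos: [488.2, -213.5, 404.4]
ee_rot: [0.979, 0.206, 0.0, -0.0]
contact_force: [-0.5, 0.1, 0.0]
gripper_width: -0.0
grasp_force: 0.0
```

```bash
python3 - <<'E'
from h import *
s=robot.read_state()
print(togo((649.5,29.5),160).round(4),s["gripper_width"],s["contact_force"],s["ee_rot"],s["tcp_pos"])
E
```

```text
[ 0.3069 -0.1967  0.0895] -0.02490169468246457 [-0.50596857  0.06912837  0.02363029] [ 9.78581021e-01  2.05861506e-01  1.20066324e-06 -4.74439656e-04] [ 488.22359126 -213.46389189  404.4351745 ]
```

move_arm(turn=[[0, 0, 0], [0, 0, 0], [0, 0, 0], [0, 0, 0], [0, 0, 0], [0, 0, 0], [0, 0, 0], [0, 0, 0], [0, 0, 0], [0, 0, 0], [0, 0, 0], [0, 0, 0]], offset=[[0.04, -0.025, 0], [0.08, -0.05, 0], [0.12, -0.077, 0], [0.16, -0.103, 0], [0.2, -0.129, 0], [0.24, -0.155, 0], [0.28, -0.18, 0], [0.307, -0.197, 0.02], [0.307, -0.197, 0.05], [0.307, -0.197, 0.08], [0.307, -0.197, 0.09], [0.307, -0.197, 0.09]], jaw=[-1, -1, -1, -1, -1, -1, -1, -1, -1, -1, -1, -1])

```text
clock: 2.5
tcp_pos: [648.8, 26.4, 331.2]
ee_rot: [0.979, 0.204, -0.002, -0.0]
contact_force: [0.4, -0.4, 0.5]
gripper_width: 0.2
grasp_force: 0.0
```

```bash
python3 - <<'E'
from h import *
s=robot.read_state()
print(togo((649.5,29.5),98).round(4),s["contact_force"],s["tcp_pos"])
ims=[cv2.resize(robot.get_image(n)[b:b+100,a:a+130,::-1],None,fx=5,fy=5,interpolation=2)[:290] if 0 else cv2.resize(robot.get_image(n)[b:b+90,a:a+120,::-1],(400,300),interpolation=cv2.INTER_CUBIC) for n,a,b in(("top",245,125),("side",220,150))]
cv2.imwrite("pics/w1.png",np.hstack(ims))
E
```

```text
[ 0.0026 -0.0031  0.0752] [ 0.36537318 -0.36174812  0.54208757] [648.76981522  26.42780001 331.19245221]
```

View pics/w1.png

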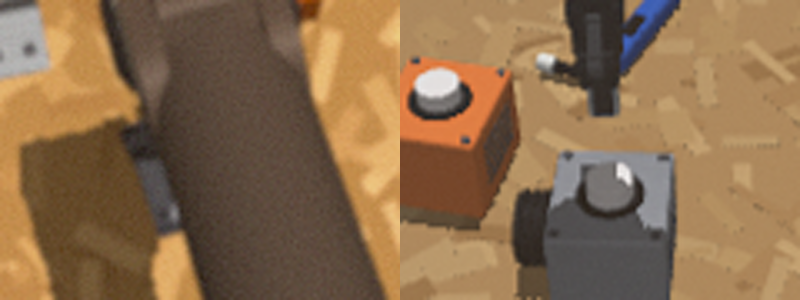

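The side view shows the shut fingertips directly over the white cap, about 60 mm above it. The arm hides the cap from the top camera.

move_arm(turn=[[0, 0, 0], [0, 0, 0], [0, 0, 0], [0, 0, 0], [0, 0, 0], [0, 0, 0], [0, 0, 0], [0, 0, 0], [0, 0, 0], [0, 0, 0], [0, 0, 0], [0, 0, 0]], offset=[[0.0026, -0.003, 0.02], [0.0026, -0.003, 0.04], [0.0026, -0.003, 0.06], [0.0026, -0.003, 0.07], [0.0026, -0.003, 0.073], [0.0026, -0.003, 0.075], [0.0026, -0.003, 0.077], [0.0026, -0.003, 0.079], [0.0026, -0.003, 0.081], [0.0026, -0.003, 0.083], [0.0026, -0.003, 0.084], [0.0026, -0.003, 0.084]], jaw=[-1, -1, -1, -1, -1, -1, -1, -1, -1, -1, -1, -1])

```text
clock: 3.8
tcp_pos: [650.4, 29.7, 265.7]
ee_rot: [0.979, 0.204, 0.0, 0.0]
contact_force: [0.7, -0.0, 2.4]
gripper_width: 0.1
grasp_force: 1.2
```

```bash
python3 - <<'E'
from h import *
s=robot.read_state()
print(togo((649.5,29.5),88).round(4),s["contact_force"],s["tcp_pos"]-[0,0,173])
E
```

```text
[-0.0011 -0.0002  0.0058] [ 0.68026632 -0.01244946  2.42896154] [650.3673524   29.73781324  92.66542451]
```

move_arm(turn=[[0, 0, 0], [0, 0, 0], [0, 0, 0], [0, 0, 0], [0, 0, 0]], offset=[[0, 0, 0.002], [0, 0, 0.004], [0, 0, 0.006], [0, 0, 0.007], [0, 0, 0.007]], jaw=[-1, -1, -1, -1, -1])

```text
clock: 4.3
tcp_pos: [650.4, 29.7, 260.1]
ee_rot: [0.979, 0.204, 0.0, 0.0]
contact_force: [1.7, 0.2, 5.7]
gripper_width: 0.2
grasp_force: 2.5
```

```bash
python3 - <<'E'
from h import *
s=robot.read_state()
print(s["contact_force"],s["tcp_pos"]-[0,0,173])
E
```

```text
[1.72283187 0.20744225 5.72151229] [650.35509452  29.74816016  87.1347255 ]
```

move_arm(turn=[[0, 0, 0], [0, 0, 0], [0, 0, 0], [0, 0, 0], [0, 0, 0], [0, 0, 0], [0, 0, 0], [0, 0, 0], [0, 0, 0], [0, 0, 0], [0, 0, 0], [0, 0, 0]], offset=[[0, 0, -0.01], [0, 0, -0.05], [0, 0, -0.1], [0.005, -0.04, -0.1], [0.012, -0.085, -0.1], [0.02, -0.14, -0.1], [0.03, -0.2, -0.1], [0.038, -0.26, -0.1], [0.046, -0.32, -0.1], [0.053, -0.37, -0.09], [0.056, -0.391, -0.06], [0.056, -0.391, -0.06]], jaw=[-1, -1, -1, -1, -1, -1, -1, -1, -1, -1, -1, -1])

```text
clock: 5.5
tcp_pos: [562.8, 337.3, 304.7]
ee_rot: [0.978, 0.207, -0.003, 0.0]
contact_force: [0.1, -0.9, -0.7]
gripper_width: 0.1
grasp_force: 0.0
```

```bash
python3 - <<'E'
from h import *
t=robot.get_image("top")[:,:,::-1];s=robot.get_image("side")[:,:,::-1]
f=lambda i,a,b:cv2.resize(i[b:b+90,a:a+120],(400,300),interpolation=cv2.INTER_CUBIC)
cv2.imwrite("pics/b1.png",np.vstack([np.hstack([f(t,245,125),f(s,220,150)]),np.hstack([f(t,140,150),f(s,200,270)])]))
st=robot.read_state()
print(togo((566.5,334.5),73).round(4),togo((566.5,334.5),62.2).round(4),st["contact_force"],st["tcp_pos"]-[0,0,173])
E
```

```text
[ 0.0014 -0.0006  0.0766] [ 0.0014 -0.0006  0.0901] [ 0.85063074 -0.26205115  0.35100378] [565.77121345 333.74941097 134.26507608]
```

View pics/b1.png

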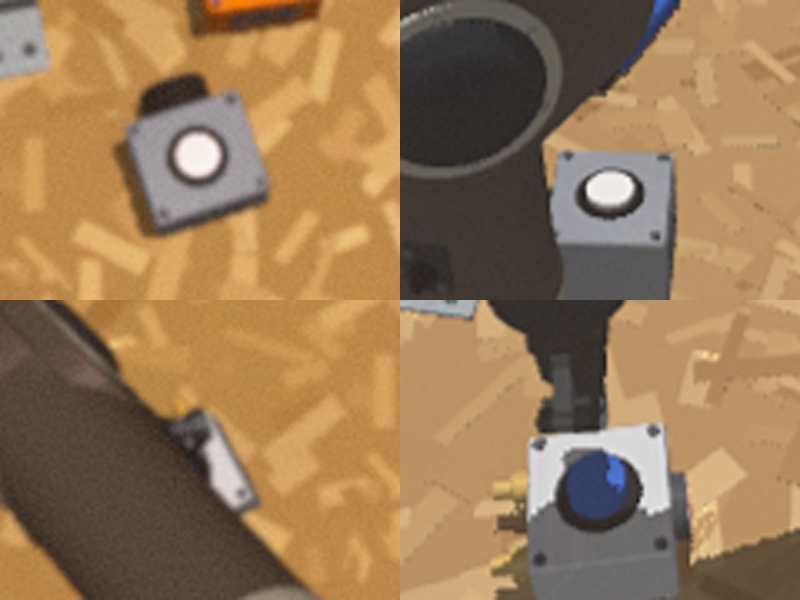

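The white cap now sits low in its rim, so it is in. The fingertips hang above the blue cap and the gas block is clear around them. Next is the blue press.

move_arm(turn=[[0, 0, 0], [0, 0, 0], [0, 0, 0], [0, 0, 0], [0, 0, 0], [0, 0, 0], [0, 0, 0], [0, 0, 0], [0, 0, 0], [0, 0, 0], [0, 0, 0], [0, 0, 0]], offset=[[0.001, 0, 0.03], [0.001, 0, 0.06], [0.001, 0, 0.07], [0.001, 0, 0.074], [0.001, 0, 0.0765], [0.001, 0, 0.079], [0.001, 0, 0.081], [0.001, 0, 0.083], [0.001, 0, 0.085], [0.001, 0, 0.087], [0.001, 0, 0.088], [0.001, 0, 0.088]], jaw=[-1, -1, -1, -1, -1, -1, -1, -1, -1, -1, -1, -1])

```text
clock: 6.8
tcp_pos: [566.7, 334.7, 237.4]
ee_rot: [0.979, 0.205, 0.0, -0.0]
contact_force: [0.8, 0.6, 2.5]
gripper_width: -0.0
grasp_force: 1.2
```

```bash
python3 - <<'E'
from h import *
s=robot.read_state()
print(togo((566.5,334.5),62.1).round(4),s["contact_force"],s["tcp_pos"]-[0,0,173])
E
```

```text
[-0.0004  0.0001  0.0029] [0.79133106 0.58317313 2.53810614] [566.7430951  334.72646031  64.42226725]
```

move_arm(turn=[[0, 0, 0], [0, 0, 0], [0, 0, 0]], offset=[[0, 0, 0.002], [0, 0, 0.0035], [0, 0, 0.0035]], jaw=[-1, -1, -1])

```text
clock: 7.1
tcp_pos: [566.7, 334.8, 234.9]
ee_rot: [0.979, 0.204, 0.0, -0.0]
contact_force: [1.0, -0.5, 6.1]
gripper_width: 0.2
grasp_force: 2.9
```

```bash
python3 - <<'E'
from h import *
s=robot.read_state()
print(togo((477,-244),150).round(4),s["contact_force"],s["tcp_pos"]-[0,0,173])
E
```

```text
[-0.3923  0.618  -0.1103] [ 0.95172299 -0.46453989  6.13238963] [566.72568701 334.75647465  61.86485976]
```

move_arm(turn=[[0, 0, 0], [0, 0, 0], [0, 0, 0], [0, 0, 0], [0, 0, 0], [0, 0, 0], [0, 0, 0], [0, 0, 0], [0, 0, 0], [0, 0, 0], [0, 0, 0], [0, 0, 0]], offset=[[0, 0, -0.01], [0, 0, -0.05], [0, 0, -0.1], [0, 0, -0.15], [-0.02, 0.035, -0.17], [-0.05, 0.079, -0.17], [-0.08, 0.126, -0.17], [-0.11, 0.173, -0.17], [-0.14, 0.22, -0.17], [-0.165, 0.26, -0.17], [-0.18, 0.284, -0.17], [-0.19, 0.3, -0.17]], jaw=[-1, -1, -1, -1, -1, -1, -1, -1, -1, -1, -1, -1])

```text
clock: 8.3
tcp_pos: [522.6, 51.6, 370.6]
ee_rot: [0.979, 0.203, -0.001, 0.0]
contact_force: [0.3, -0.6, -0.2]
gripper_width: 0.3
grasp_force: 0.0
```

```bash
python3 - <<'E'
from h import *
print(togo((477,-244),150).round(4))
f=lambda i,a,b:cv2.resize(i[b:b+90,a:a+120,::-1],(400,300),interpolation=cv2.INTER_CUBIC)
cv2.imwrite("pics/b2.png",np.hstack([f(robot.get_image("top"),140,150),f(robot.get_image("side"),200,270)]))
E
```

```text
[-0.1993  0.3163  0.0598]
```

View pics/b2.png

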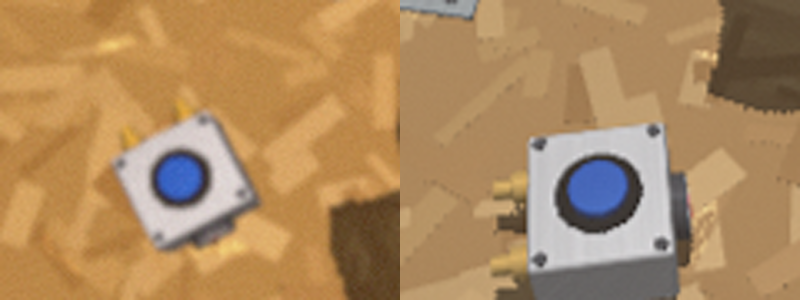

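The blue cap sits low in its rim, so it is in. On to green.

move_arm(turn=[[0, 0, 0], [0, 0, 0], [0, 0, 0], [0, 0, 0], [0, 0, 0], [0, 0, 0], [0, 0, 0], [0, 0, 0], [0, 0, 0], [0, 0, 0], [0, 0, 0], [0, 0, 0]], offset=[[-0.02, 0.032, 0], [-0.05, 0.079, 0], [-0.08, 0.126, 0], [-0.11, 0.173, 0], [-0.14, 0.22, 0], [-0.17, 0.268, 0], [-0.19, 0.3, 0], [-0.202, 0.318, 0.03], [-0.202, 0.318, 0.06], [-0.202, 0.318, 0.09], [-0.202, 0.318, 0.1], [-0.202, 0.318, 0.1]], jaw=[-1, -1, -1, -1, -1, -1, -1, -1, -1, -1, -1, -1])

```text
clock: 9.6
tcp_pos: [477.5, -242.8, 289.7]
ee_rot: [0.979, 0.205, -0.001, -0.001]
contact_force: [0.3, 1.0, 1.0]
gripper_width: 0.0
grasp_force: 0.0
```

```bash
python3 - <<'E'
from h import *
f=lambda i,a,b:cv2.resize(i[b:b+90,a:a+120,::-1],(400,300),interpolation=cv2.INTER_CUBIC)
cv2.imwrite("pics/g1.png",np.hstack([f(robot.get_image("top"),345,180),f(robot.get_image("side"),320,110)]))
s=robot.read_state()
print(togo((477,-244),60).round(4),togo((477,-244),49.1).round(4),s["tcp_pos"]-[0,0,173])
E
```

```text
[-0.0014  0.0002  0.0731] [-0.0014  0.0002  0.0867] [ 477.92576891 -243.41244907  118.44473051]
```

View pics/g1.png

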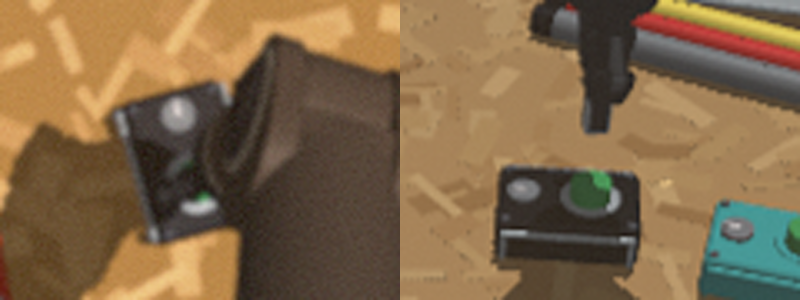

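The fingertips are over the green cap on the black remote, and the turquoise one is well to the side. Pressing green.

move_arm(turn=[[0, 0, 0], [0, 0, 0], [0, 0, 0], [0, 0, 0], [0, 0, 0], [0, 0, 0], [0, 0, 0], [0, 0, 0], [0, 0, 0], [0, 0, 0], [0, 0, 0], [0, 0, 0]], offset=[[-0.001, 0, 0.03], [-0.001, 0, 0.055], [-0.001, 0, 0.066], [-0.001, 0, 0.07], [-0.001, 0, 0.073], [-0.001, 0, 0.075], [-0.001, 0, 0.077], [-0.001, 0, 0.079], [-0.001, 0, 0.081], [-0.001, 0, 0.083], [-0.001, 0, 0.0845], [-0.001, 0, 0.0845]], jaw=[-1, -1, -1, -1, -1, -1, -1, -1, -1, -1, -1, -1])

```text
clock: 10.9
tcp_pos: [476.7, -244.4, 223.1]
ee_rot: [0.979, 0.204, 0.0, 0.0]
contact_force: [1.0, -0.5, 2.1]
gripper_width: -0.2
grasp_force: 1.2
```

```bash
python3 - <<'E'
from h import *
s=robot.read_state()
print(togo((477,-244),49).round(4),s["contact_force"],s["tcp_pos"]-[0,0,173])
E
```

```text
[ 0.0005 -0.0003  0.0013] [ 0.99503657 -0.45610223  2.1246183 ] [ 476.73495256 -244.37311331   50.06558857]
```

move_arm(turn=[[0, 0, 0], [0, 0, 0], [0, 0, 0]], offset=[[0, 0, 0.0015], [0, 0, 0.002], [0, 0, 0.002]], jaw=[-1, -1, -1])

```text
clock: 11.2
tcp_pos: [476.7, -244.4, 221.8]
ee_rot: [0.979, 0.204, 0.0, 0.0]
contact_force: [0.8, 1.0, 6.3]
gripper_width: 0.1
grasp_force: 3.0
```

```bash
python3 - <<'E'
from h import *
s=robot.read_state()
print(s["contact_force"],s["tcp_pos"]-[0,0,173])
E
```

```text
[0.84732276 1.04603077 6.2989557 ] [ 476.70811234 -244.35133762   48.77687337]
```

move_arm(turn=[[0, 0, 0], [0, 0, 0], [0, 0, 0], [0, 0, 0], [0, 0, 0], [0, 0, 0], [0, 0, 0], [0, 0, 0], [0, 0, 0], [0, 0, 0], [0, 0, 0], [0, 0, 0]], offset=[[0, 0, -0.01], [0, 0, -0.05], [0, 0, -0.1], [0, 0, -0.15], [0, 0, -0.2], [0, 0.04, -0.22], [0, 0.09, -0.22], [0, 0.14, -0.22], [0, 0.18, -0.22], [0, 0.2, -0.22], [0, 0.2, -0.22], [0, 0.2, -0.22]], jaw=[-1, -1, -1, -1, -1, -1, -1, -1, -1, -1, -1, -1])

```text
clock: 12.4
tcp_pos: [540.0, -390.6, 396.8]
ee_rot: [0.979, 0.204, -0.001, -0.001]
contact_force: [-0.0, 0.6, -0.1]
gripper_width: -0.1
grasp_force: 0.0
```

```bash
python3 - <<'E'
from h import *
t=robot.get_image("top")[:,:,::-1];s=robot.get_image("side")[:,:,::-1]
f=lambda i,a,b:cv2.resize(i[b:b+90,a:a+120],(400,300),interpolation=cv2.INTER_CUBIC)
cv2.imwrite("pics/e1.png",np.vstack([np.hstack([f(t,345,180),f(s,320,110)]),cv2.resize(np.hstack([t,s]),(800,250))]))
print(robot.read_state()["contact_force"])
E
```

```text
[ 0.9243239  -0.59933916  0.13116916]
```

View pics/e1.png

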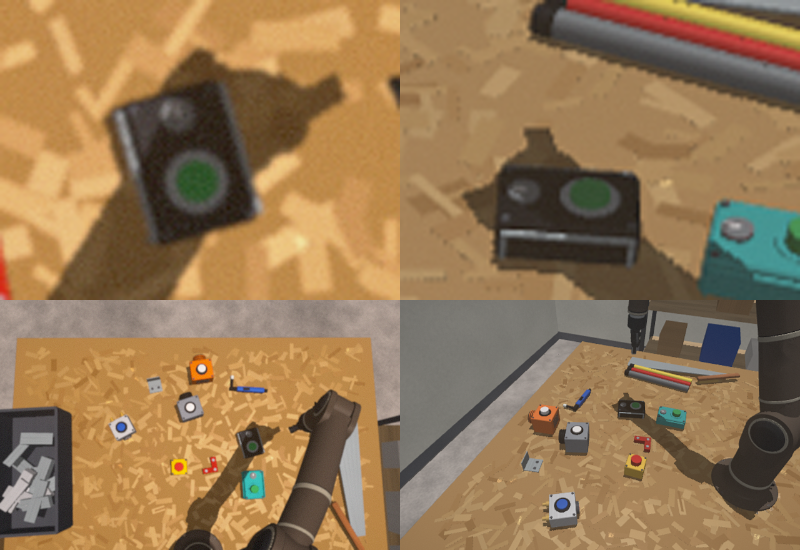

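All three caps sit low in their rims, the hand is clear, and nothing else has moved.

```bash
python3 -c "
from cell import robot
print(robot.finish_job())"
```

```text
the job is handed in; nothing more can be done
None
```

I pressed the white, blue and green buttons in that order with about 6 N each; the pictures show all three staying in, nothing else moved and the hand clear, and the job was handed in at about 12.5 s.

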